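# Shut the rinse-water valve in the covered box

### The arm

A 7-joint arm with a two-finger parallel gripper is mounted at the origin on the work surface. World frame = base frame: x ahead of the robot, y to its left, z up, the work surface at z = 0. Lengths are in m, angles in rad, forces in N, time in s.
With the tool pointing down it reaches from about 0.425 to 0.875 m from the base axis. Payload 8.4 kg.
Tool frame: the origin (TCP) lies on the centre line of the jaws, within the pads' length; the fingertips stand 25 mm ahead of it and the grasp point (between the pads) lies 6 mm ahead of it; z points along the fingers, y is the direction in which the jaws open and shut (so a half turn about z gives the same grasp; the last joint's range is limited). The gripper opens to 85 mm and grips with 20 to 120 N. Pads are 22 mm wide; open, the fingers measure 114 mm over their backs; the gripper's body (76 mm by 85 mm) begins 54 mm behind the grasp point. The pads swing forward as they close: fully open they stand 13 mm farther back than shut.
Start: joints at [-1.372, 0.333, 0.04, 1.465, -0.013, 1.343, -0.059], TCP at [0.191, 0.621, 0.256] pointing down, gripper open.
Joint ranges: [-2.58, 2.58], [-0.38, 2.09], [-1.3, 1.39], [0.25, 2.4], [-1.5, 4.64], [0.08, 2.09], [-2.65, 2.65]. Speed limits (rad/s): [2.22, 2.22, 2.79, 2.79, 3.14, 3.14, 3.14].

### API

Orientations are given as [roll, pitch, yaw] about the fixed x, y, z axes, in that order (R = Rz(yaw) Ry(pitch) Rx(roll)).
In Python, from station import robot gives the robot as it stands. The module is installed in compiled form; this text tells all that it offers.
- The arm moves only by the tool step_arm, never from a script. Its argument "moves" is a list that holds one entry, the list of rows, each a list of 7 numbers: the closure, from -1 (fully open) to 1 (shut), then the shift along the world's x, y, z as a fraction of full scale, then the turn, a rotation vector about the world's x, y, z as a fraction of full scale. A call has exactly 8 rows; each row shifts and turns the commanded pose from where the row before left it; what a row does not reach is not made up. Full scale, the value 1, is 0.04 m for a shift and 0.1 rad for a turn. A row lasts 1/8 s, in which the tool goes at most 62.5 mm and 10.7 degrees, less where a joint would pass 70% of its speed; a pose out of reach is approached as far as the arm can. A call with a number of a shift or a turn outside -1 to 1 is refused whole. A call with a gripper value outside its range is refused whole. The fingers move at their own pace and stop on an object; the grip force is fixed at half the most. Time passes only in rows, so rows that do not move let the fingers close, or fill a call up. It gives the time, the measured TCP pose, the force and the opening at its end, in the units of the state.
- robot.read_state(): the state, without advancing time (a new reading comes with each control period).
- robot.read_camera(name): name is "scene" or "top"; returns the picture (384x512x3 uint8, red, green, blue); there is no depth.
- robot.camera_params(name): a dict with "intrinsics" (3x3 intrinsics, pixels), "R" (3x3) and "t" (3): a world point X has camera coordinates R X + t. Camera axes: x right, y down, z forward; pixel columns grow to the right and rows downward; lengths in m; the calibration is good to about 2 mm. A picture is of the moment at which its call begins. camera_params takes no time and is no camera call.
- robot.job_done(): hands the job in, once; it reports no verdict.
The state is a dict: "clock": time; "q": joint angles; "qvel": joint speeds; "effort": joint torques, N m; "position": TCP position; "tcp_rot": TCP orientation; "force": force on the tool from outside, world axes, zero at the start; "torque": the same for the moment, N m; "width": opening from 0.0 (shut) to 1.0 (fully open).
Only numpy, scipy, OpenCV 4.12 (cv2) and the standard library are available. Lean on these libraries where they do the work, as an engineer would, in place of code of your own. Each camera call takes 0.05 s, during which the arm holds its last target.

### The job

Using only the outside of the fingers, push the white cover by its black ridge all the way aside along its rails, so that the valve bay is uncovered, then push the yellow valve handle round to its stop so that the rinse water is fully shut. Do not lift or tip the cover, leave the plain grey valve open as it is, and do not pick up or shift anything else on the table; finish with the arm clear.

Things in the scene. Friction and masses are not known exactly. Their poses are not given: they have to be found in the camera images.
- box: Grey water box fixed to the table, 330 x 330 mm, its slide ways 90 mm above the table. Origin: centre of its underside, at table height. Its x axis points roughly away from the robot, its y axis roughly to the robot's left (turned up to 20 degrees). The -y half is the open valve bay, the +y half a closed deck. Two copper pipe stubs stick out at -y, to 200 mm from the origin and 50 mm up.
- bay (a point): Centre of the bay's mouth, 90 mm above the table, at box (0, -76) mm. The bay is 280 mm (box x) by 152 mm (box y) inside and holds two valves side by side. Dark guide rails 11 mm high run along box y at box x = +-154 to 165 mm, with 12 mm high end stops across both ends.
- cover: Loose white plate, 300 (x) x 155 (y) x 5 mm, about 0.75 kg, axes as the box's. Origin: centre of its underside, 90 mm above the table. Starts over the bay, origin at box y -80 to -60 mm; slides along box y on the side walls, between the rails, to +83 mm at the end stop, over the deck. Lies by its weight only; sliding takes 2.5 to 7 N; it must not be lifted or tipped.
- cover_ridge (a point): Top centre of the black upright ridge in the middle of the cover: 110 mm (box x) x 12 mm (box y) x 22 mm tall on the plate, top 27 mm above the cover's underside (117 mm above the table). Push against its side at box -y to slide the cover.
- rinse_handle (a joint): Turn of the yellow (marked) handle, rad: 0 fully open (handle along the pipe, pointing to the box's -y), 1.571 shut at its stop (across the pipe, pointing to the box's +x); grows counter-clockwise from above. Starts at 0 to 0.3. Friction 0.2 N m, stays where it is left.
- rinse_pivot (a point): Axis of the yellow handle, at the handle's mid-height, 73 mm above the table. It lies at box (-75, -40) or (40, -40) mm; the plain valve has the other place.
- rinse_tip (a point): Free end of the yellow handle, 75 mm from the axis. The handle is a bar 14 mm wide and 16 mm tall (heights 65 to 81 mm), with a 26 mm round hub; free space under it to 50 mm height.
- supply_handle (a joint): Turn of the plain grey handle, the same in shape and motion; starts nearly open (0 to 0.1) and must stay so.
- supply_tip (a point): Free end of the plain grey handle, 75 mm from its axis at the other place.
- spray: yellow cone-shaped spray bottle with black collar, loose, 84 mm across, 160 mm tall. Leave alone. Origin: centre of its underside
- jar: white jar with a blue cap, loose, 72 mm across, 85 mm tall. Leave alone. Origin: centre of its underside
- tub: white open tub of dried fruit, loose, 180 x 130 x 70 mm. Leave alone. Origin: centre of its underside
- brush: Blue-handled brush lying on the table beyond the box, loose, about 200 mm long, its x axis along its length. Leave alone.
- dish: blue open dish, loose, 110 x 90 x 35 mm. Leave alone. Origin: centre of its underside
- fruit_a: brown dried fruit on the table, loose, 36 mm across, 17 mm tall. Leave alone. Origin: centre of its underside
- fruit_b: another brown dried fruit, loose, 36 mm across, 17 mm tall. Leave alone. Origin: centre of its underside

How it is judged:
By the outcome, as a careful person would: the job done as asked, in the order asked, and still so for the second after the job is handed in, with the robot touching nothing.
It also fails if it takes over 48 s, if anything falls off the work surface, if the arm or the gripper's body presses on something with over 40 N, if the wrist force passes 120 N, or if a joint passes its speed limit or range.

## Working session

There is one attempt and no reset: what is moved stays moved. The work goes in short steps, Python scripts to look and compute and a tool call to move; the robot and the scene stay as the last step left them, time stands still between calls to the robot, and variables do not carry over. Pictures are saved under pics/ and viewed, and the job is handed in when it is done.

Besides the shell and the picture viewer there is one more tool, called after "Call:" as name([rows], argument=value, ...), one row to a line, values as JSON. step_arm: Moves the arm, as the interface text tells. Shift numbers are shares of 0.04 m and turn numbers shares of 0.1 rad, none past 1 either way. Its arguments: {"type":"object","properties":{"moves":{"type":"array","items":{"type":"array","items":{"type":"array","items":{"type":"number","minimum":-1,"maximum":1}}}}},"required":["moves"]}

```bash
mkdir -p pics
python3 - <<'E'
from station import robot
import cv2,numpy as np
for n in("top","scene"):
    im=robot.read_camera(n); cv2.imwrite(f"pics/{n}0.png",cv2.cvtColor(im,cv2.COLOR_RGB2BGR))
    p=robot.camera_params(n); print(n,p)
print(robot.read_state())
E
```

```text
top {'intrinsics': array([[368.43648804,   0.        , 262.74811722],
       [  0.        , 368.43648804, 199.38309013],
       [  0.        ,   0.        ,   1.        ]]), 'R': array([[-0.02184203, -0.99975068,  0.00463794],
       [-0.99446732,  0.02124935, -0.10287479],
       [ 0.10275059, -0.00685928, -0.9946835 ]]), 't': array([0.03133072, 0.56949127, 1.09805195])}
scene {'intrinsics': array([[388.73639   ,   0.        , 260.76222   ],
       [  0.        , 388.73639   , 194.39939624],
       [  0.        ,   0.        ,   1.        ]]), 'R': array([[ 0.74159864,  0.67062257,  0.01722868],
       [ 0.54437723, -0.58658686, -0.59964096],
       [-0.39202664,  0.45407183, -0.80008368]]), 't': array([-0.40316258, -0.25119823,  1.19946987])}
{'clock': 0.1, 'q': array([-1.37218734,  0.33386324,  0.03989249,  1.4661423 , -0.01343514,
        1.34326743, -0.05850453]), 'qvel': array([ 0.00062842, -0.00015212, -0.0002433 , -0.00161545, -0.00068005,
        0.00059694,  0.00145141]), 'effort': array([ 4.08856096e-03, -6.60021472e+01,  1.37018424e+00, -4.06478834e+01,
        1.70506840e-02,  8.94867437e-03, -2.05684898e-05]), 'position': array([0.19064511, 0.62104989, 0.25551539]), 'tcp_rot': array([-3.14018011e+00,  6.76447267e-05,  2.84373802e+00]), 'force': array([-0.13381979,  0.36571765, -0.47283104]), 'torque': array([-0.07107027, -0.01313284, -0.03165725]), 'width': 1.0005387306835483}
```

View pics/top0.png

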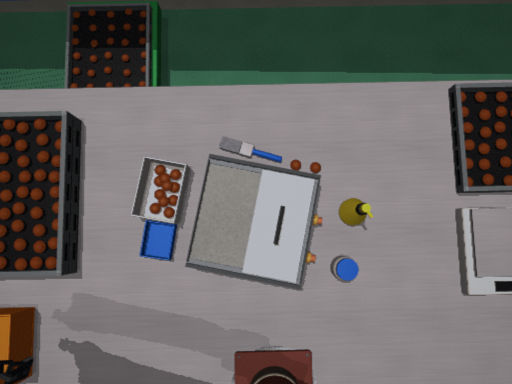

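View pics/scene0.png

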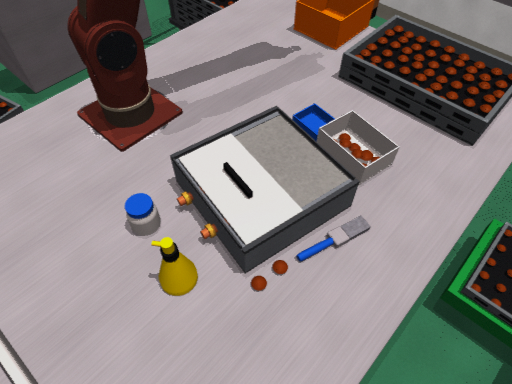

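The top view shows the box with corners near (210,157), (320,175), (303,285) and (187,267). The white cover and its black ridge are near (280,225), with the spray bottle at (353,212) and the jar at (346,269). I'll enlarge the picture to measure these.

```bash
python3 - <<'E'
import cv2
im=cv2.imread("pics/top0.png")[140:300,170:370]
cv2.imwrite("pics/crop0.png",cv2.resize(im,None,fx=3.7,fy=3.7,interpolation=cv2.INTER_CUBIC))
E
cat > h.py <<'E'
import numpy as np,cv2
from station import robot
P={n:robot.camera_params(n) for n in("top","scene")}
def back(n,uv,z):
    p=P[n];R=p["R"];t=p["t"];d=R.T@np.linalg.solve(p["intrinsics"],[uv[0],uv[1],1]);c=-R.T@t
    return c+d*(z-c[2])/d[2]
def proj(n,X):
    p=P[n];X=np.atleast_2d(X);x=(X@p["R"].T+p["t"])@p["intrinsics"].T
    return x[:,:2]/x[:,2:]
def b2w(box,pts):
    x,y,a=box;pts=np.atleast_2d(pts).astype(float);c,s=np.cos(a),np.sin(a)
    return np.c_[x+c*pts[:,0]-s*pts[:,1],y+s*pts[:,0]+c*pts[:,1],pts[:,2]]
def snap(n,f,roi=None,k=1,draw=[]):
    im=cv2.cvtColor(robot.read_camera(n),cv2.COLOR_RGB2BGR)
    cv2.imwrite("pics/raw_"+f,im)
    if roi: x,y,w,h=roi; im=im[y:y+h,x:x+w]
    cv2.imwrite("pics/"+f,cv2.resize(im,None,fx=k,fy=k,interpolation=cv2.INTER_CUBIC))
E
```

```text
(no output)
```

View pics/crop0.png

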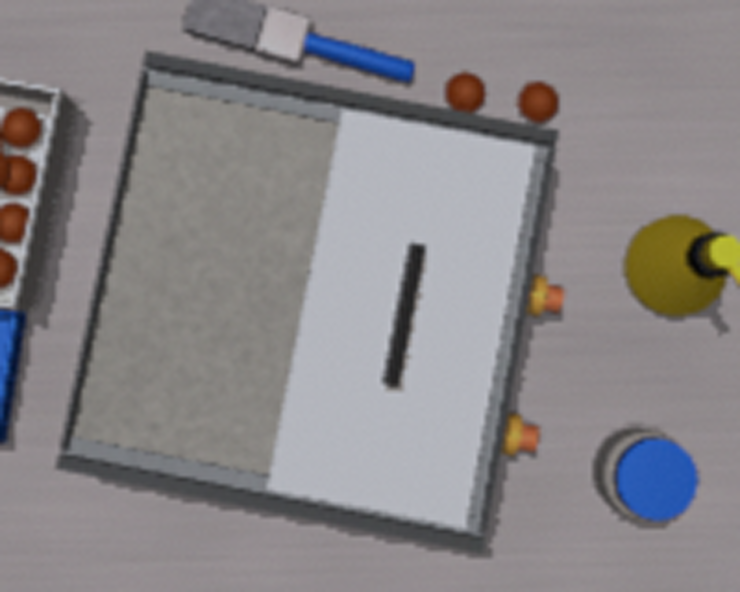

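```bash
cat > ov.py <<'E'
from h import *
from scipy.optimize import least_squares
S=3.7
o=lambda u,v:np.array([170+u/S-.4,140+v/S-.4])
px=[o(148,54),o(556,133)]; bp=[[.165,.165,.102],[.165,-.165,.102]]
# cover edges: plate top z .095 ; ridge top
px+=[o(414,244),o(394,388)]
print([back("top",p,.102) for p in px[:2]],[back("top",p,.117) for p in px[2:]])
def f(v):
    cy=v[3]
    b=np.array(bp+[[.055,cy,.117],[-.055,cy,.117]])
    return (proj("top",b2w(v[:3],b))-np.array(px)).ravel()
r=least_squares(f,[.6,0,-.2,-.07]);print(r.x,r.fun)
v=r.x;box=v[:3]
for n in("top","scene"):
    im=cv2.imread(f"pics/{n}0.png");roi=(170,140,200,160) if n=="top" else (150,90,220,190);k=3.6
    x,y,w,h=roi;im=cv2.resize(im[y:y+h,x:x+w],None,fx=k,fy=k,interpolation=cv2.INTER_CUBIC)
    def poly(pts,c):
        q=(proj(n,b2w(box,pts))+.5-[x,y])*k
        cv2.polylines(im,[q.round().astype(int)],True,c,1)
    R=lambda a,b,cx,cy,z:[[cx+a,cy+b,z],[cx+a,cy-b,z],[cx-a,cy-b,z],[cx-a,cy+b,z]]
    poly(R(.165,.165,0,0,.101),(0,0,255));poly(R(.165,.165,0,0,0),(0,255,255))
    poly(R(.150,.0775,0,v[3],.095),(0,255,0));poly(R(.055,.006,0,v[3],.117),(255,0,255))
    cv2.imwrite(f"pics/ov_{n}.png",im)
E
python3 ov.py
```

```text
[array([0.6973567, 0.170544 , 0.102    ]), array([ 0.62807546, -0.14662394,  0.102     ])] [array([ 0.54240302, -0.03277026,  0.117     ]), array([ 0.43395645, -0.01476591,  0.117     ])]
[ 0.50209025  0.04581374 -0.20766847 -0.0709769 ] [-0.93518416 -0.0514347   1.03283534 -0.51872424  0.79437241  0.38243783
 -0.88247597  0.1346878 ]
```

View pics/ov_top.png

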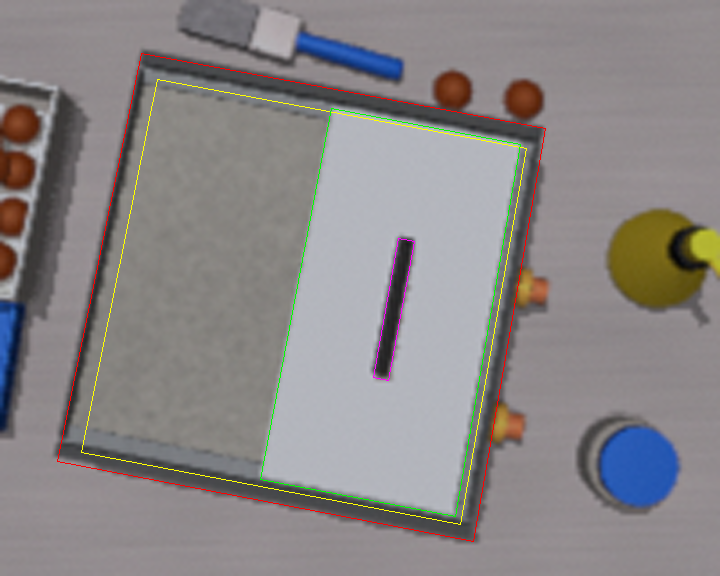

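View pics/ov_scene.png

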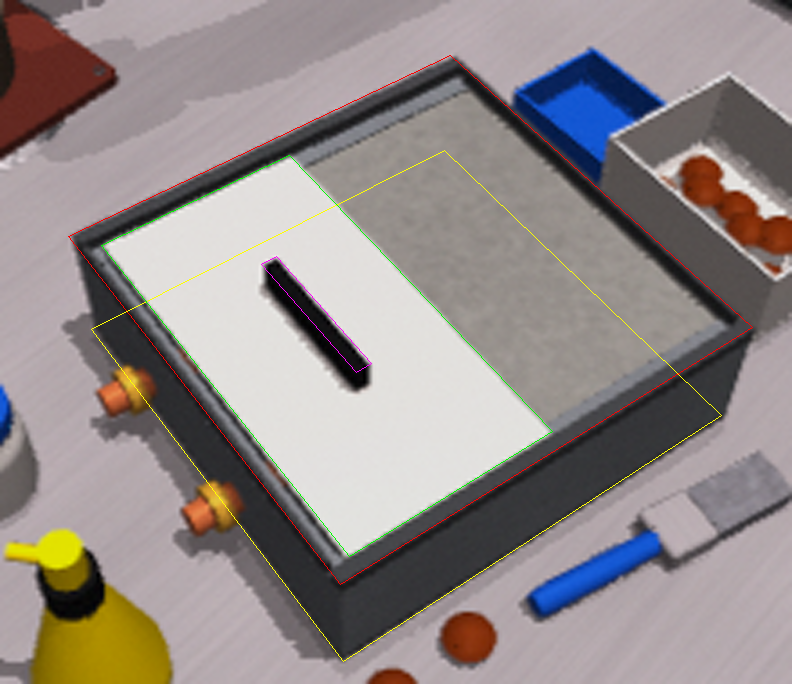

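The model overlays match in both views: the box is at (0.502, 0.046) with yaw -0.208, and the cover is at box y ≈ -71 mm. I'll shut the gripper and travel at height, lining up the yaw on the way.

Call:
step_arm([
  [[1, 0.8, -0.85, 0, 0, 0, 0.15], [1, 0.8, -0.85, 0, 0, 0, 0.15], [1, 0.8, -0.85, 0, 0, 0, 0.15], [1, 0.8, -0.85, 0, 0, 0, 0.15], [1, 0.8, -0.85, 0, 0, 0, 0.15], [1, 0.8, -0.85, 0, 0, 0, 0.15], [1, 0.8, -0.85, 0, 0, 0, 0], [1, 0.8, -0.85, 0, 0, 0, 0]],
])

```text
clock: 1.1
position: [0.4475, 0.348, 0.2561]
tcp_rot: [-3.141, -0.0, 2.934]
force: [-0.0, -0.3, 0.5]
width: -0.0
```

Call:
step_arm([
  [[1, 0.08, -1, 0, 0, 0, 0], [1, 0.08, -1, 0, 0, 0, 0], [1, 0.08, -1, 0, 0, 0, 0], [1, 0.08, -1, 0, 0, 0, 0], [1, 0.08, -1, 0, 0, 0, 0], [1, 0.08, -1, 0, 0, 0, 0], [1, 0.05, -1, 0, 0, 0, 0], [1, 0.05, -1, 0, 0, 0, 0]],
])

```text
clock: 2.1
position: [0.4696, 0.028, 0.2561]
tcp_rot: [-3.142, -0.0, 2.934]
force: [0.7, -0.9, -0.4]
width: -0.0
```

Call:
step_arm([
  [[1, 0.1, -0.85, 0, 0, 0, 0], [1, 0.1, -0.85, 0, 0, 0, 0], [1, 0.04, -0.58, -0.5, 0, 0, 0], [1, 0, 0, -0.7, 0, 0, 0], [1, 0, 0, -0.7, 0, 0, 0], [1, 0, 0, -0.6, 0, 0, 0], [1, 0, 0, 0, 0, 0, 0], [1, 0, 0, 0, 0, 0, 0]],
])

```text
clock: 3.1
position: [0.4799, -0.0619, 0.1571]
tcp_rot: [3.142, 0.001, 2.934]
force: [0.2, 0.4, 0.5]
width: -0.002
```

Run:
```python
from h import *
snap("scene","s1.png",(150,60,220,190),3.6)
s=robot.read_state();print(s["position"],s["tcp_rot"])
for z in(0,.025,.038): print(z,(proj("scene",s["position"]-[0,0,z])-[150,60])*3.6)
```

```text
[ 0.48012823 -0.06187256  0.15736387] [3.14117378e+00 1.29956884e-03 2.93372701e+00]
0 [[258.54209438 405.64869403]]
0.025 [[261.0517138  431.34621313]]
0.038 [[262.31201792 444.25123326]]
```

View pics/s1.png

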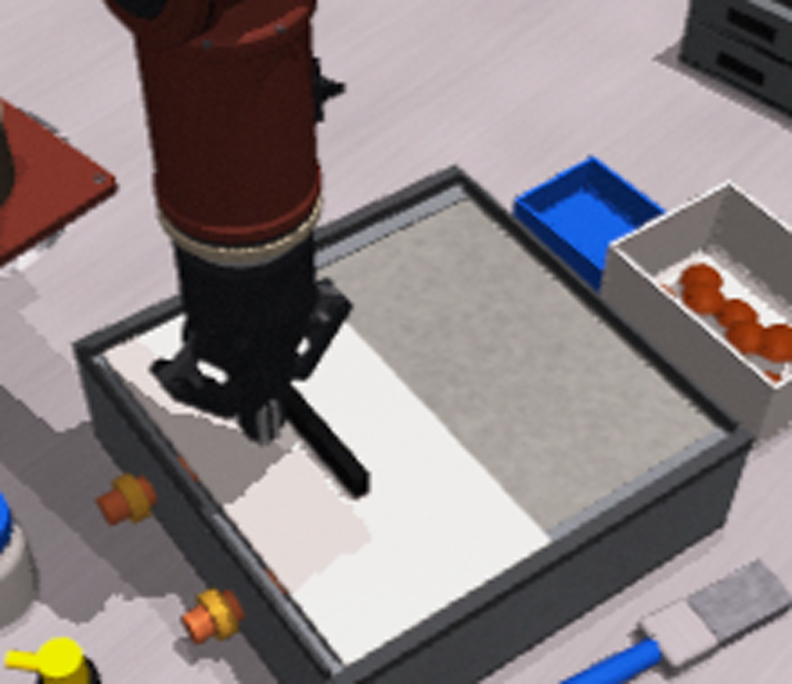

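Fingertips shut end near crop pixel (263,440), which agrees with 25 mm below the TCP. They sit at the -y side of the ridge. Next I'll work out the knuckle outline.

Run:
```python
from h import *
from scipy.optimize import least_squares
s=robot.read_state();p=s["position"];yd=np.array([.206,.978,0]);xd=np.array([.978,-.206,0])
for name,uv in(("L low",(172,392)),("L out",(152,368)),("R out",(350,300)),("R low",(298,372)),("tip",(263,444))):
    uv=np.array(uv)/3.6+[150,60]
    for w in(0,.011):
        r=least_squares(lambda v:(proj("scene",p+v[0]*yd+w*xd+[0,0,v[1]])-uv).ravel(),[0,0]);print(name,w,r.x.round(4))
```

```text
L low 0 [-0.0547  0.0495]
L low 0.011 [-0.0594  0.0632]
L out 0 [-0.064   0.0761]
L out 0.011 [-0.0685  0.0891]
R out 0 [0.0689 0.0514]
R out 0.011 [0.0614 0.065 ]
R low 0 [0.0295 0.0118]
R low 0.011 [0.0229 0.0263]
tip 0 [ 0.0005 -0.0381]
tip 0.011 [-0.0054 -0.0225]
```

Call:
step_arm([
  [[1, 0, 0, -0.3, 0, 0, 0], [1, 0, 0, -0.25, 0, 0, 0], [1, 0, 0, -0.2, 0, 0, 0], [1, 0, 0, 0, 0, 0, 0], [1, 0.02, 0.1, 0, 0, 0, 0], [1, 0.02, 0.1, 0, 0, 0, 0], [1, 0, 0, 0, 0, 0, 0], [1, 0, 0, 0, 0, 0, 0]],
])

```text
clock: 4.15
position: [0.4812, -0.0538, 0.1264]
tcp_rot: [3.142, 0.0, 2.934]
force: [-0.2, 0.3, -0.5]
width: 0.002
```

Call:
step_arm([
  [[1, 0.02, 0.1, 0, 0, 0, 0], [1, 0.02, 0.1, 0, 0, 0, 0], [1, 0.03, 0.15, 0, 0, 0, 0], [1, 0.04, 0.2, 0, 0, 0, 0], [1, 0.05, 0.25, 0, 0, 0, 0], [1, 0.05, 0.25, 0, 0, 0, 0], [1, 0.05, 0.25, 0, 0, 0, 0], [1, 0.05, 0.25, 0, 0, 0, 0]],
])

```text
clock: 5.15
position: [0.4936, 0.0089, 0.1263]
tcp_rot: [-3.142, -0.0, 2.934]
force: [-0.0, -3.3, 1.1]
width: 0.001
```

Run:
```python
from h import *
snap("scene","s2.png",(150,60,220,190),3.6)
```

```text
(no output)
```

View pics/s2.png

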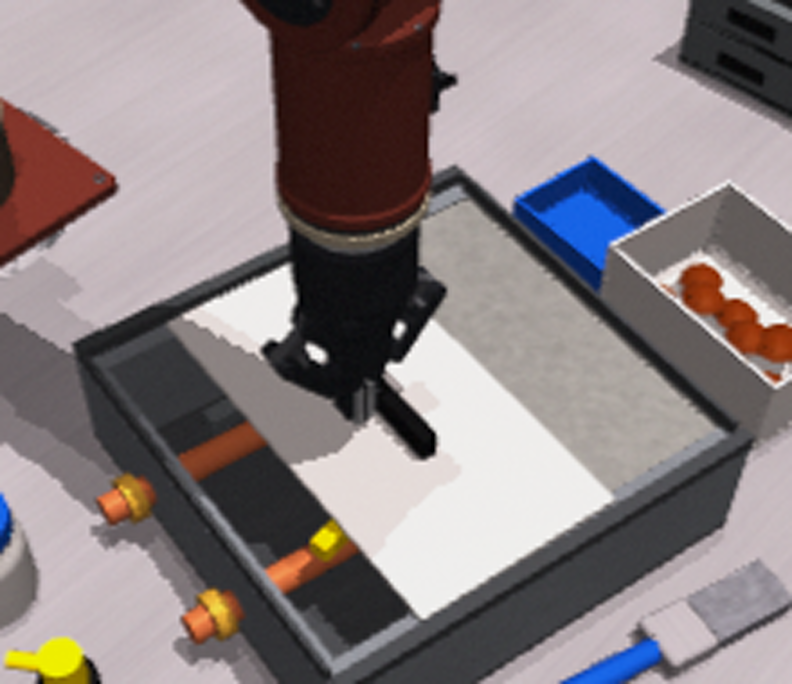

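The cover slides straight and flat. The yellow handle is showing at crop (325,540), so it's at the (40,-40) place. I'll keep pushing.

Call:
step_arm([
  [[1, 0.05, 0.25, 0, 0, 0, 0], [1, 0.06, 0.27, 0, 0, 0, 0], [1, 0.06, 0.27, 0, 0, 0, 0], [1, 0.06, 0.27, 0, 0, 0, 0], [1, 0.06, 0.27, 0, 0, 0, 0], [1, 0.05, 0.25, 0, 0, 0, 0], [1, 0.04, 0.2, 0, 0, 0, 0], [1, 0.04, 0.2, 0, 0, 0, 0]],
])

```text
clock: 6.2
position: [0.5108, 0.0875, 0.1264]
tcp_rot: [-3.141, 0.001, 2.933]
force: [1.7, -4.8, -1.1]
width: 0.0
```

Call:
step_arm([
  [[1, 0.025, 0.12, 0, 0, 0, 0], [1, 0.02, 0.1, 0, 0, 0, 0], [1, 0.02, 0.1, 0, 0, 0, 0], [1, 0.015, 0.08, 0, 0, 0, 0], [1, 0.01, 0.05, 0, 0, 0, 0], [1, 0.01, 0.04, 0, 0, 0, 0], [1, 0.01, 0.03, 0, 0, 0, 0], [1, 0, 0, 0, 0, 0, 0]],
])

```text
clock: 7.2
position: [0.514, 0.1072, 0.1263]
tcp_rot: [-3.14, -0.002, 2.933]
force: [-4.0, -8.3, 5.6]
width: -0.002
```

Call:
step_arm([
  [[1, 0.005, 0.03, 0, 0, 0, 0], [1, 0.005, 0.03, 0, 0, 0, 0], [1, 0, 0, 0, 0, 0, 0], [1, 0, 0, 0, 0, 0, 0], [1, 0, 0, 0, 0, 0, 0], [1, 0, 0, 0, 0, 0, 0], [1, 0, 0, 0, 0, 0, 0], [1, 0, 0, 0, 0, 0, 0]],
])

```text
clock: 8.2
position: [0.5143, 0.1094, 0.1263]
tcp_rot: [-3.14, -0.002, 2.933]
force: [-3.9, -8.0, 6.4]
width: 0.003
```

Run:
```python
from h import *
snap("scene","s3.png",(150,60,220,190),3.6)
```

```text
(no output)
```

View pics/s3.png

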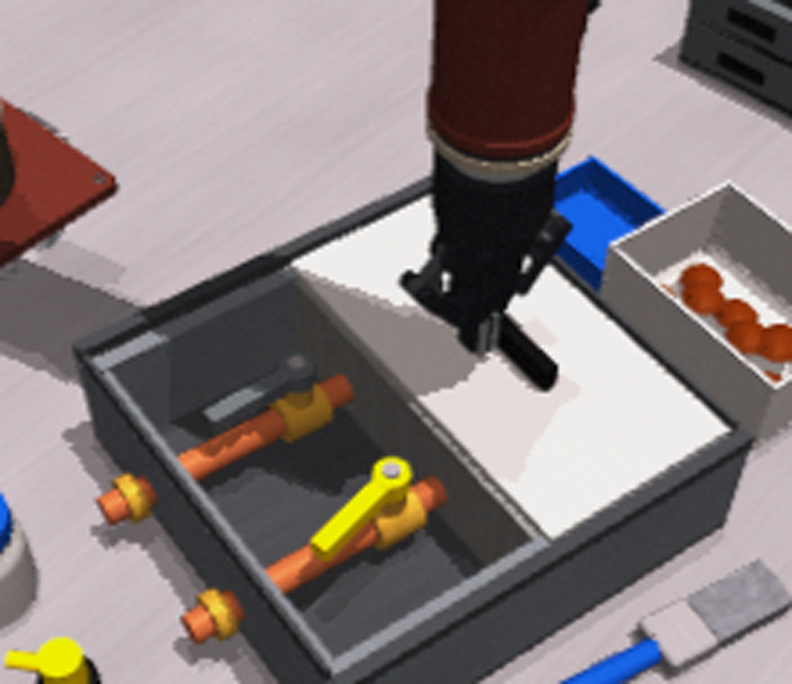

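Call:
step_arm([
  [[1, 0.005, 0.03, 0, 0, 0, 0], [1, 0.005, 0.03, 0, 0, 0, 0], [1, 0.005, 0.03, 0, 0, 0, 0], [1, 0, 0, 0, 0, 0, 0], [1, 0, 0, 0, 0, 0, 0], [1, 0, 0, 0, 0, 0, 0], [1, 0, 0, 0, 0, 0, 0], [1, 0, 0, 0, 0, 0, 0]],
])

```text
clock: 9.25
position: [0.5145, 0.1107, 0.1262]
tcp_rot: [-3.137, -0.003, 2.931]
force: [-7.6, -16.8, 11.8]
width: -0.0
```

Run:
```python
from h import *
snap("top","t3.png",(170,140,200,160),3.6)
```

```text
(no output)
```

View pics/t3.png

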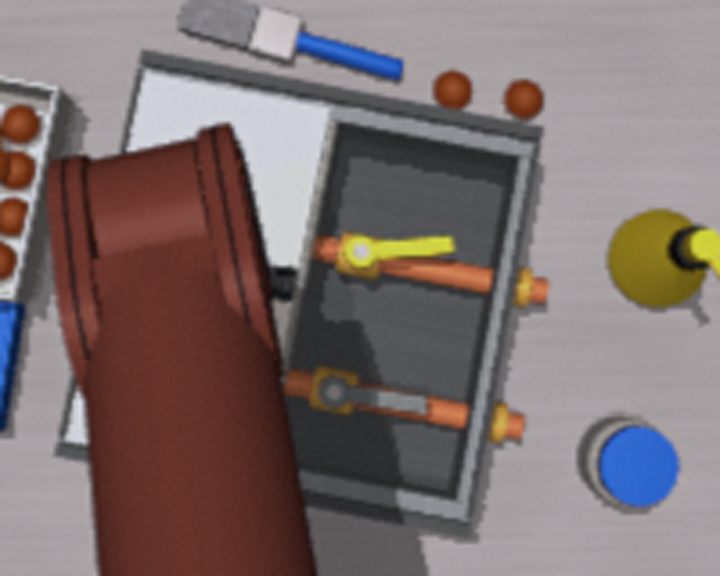

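The force rose from 9 N to 18 N over 1.4 mm, so the cover is at its stop and the bay is fully open. The yellow handle runs from hub (362,250) to tip (454,245) in the crop. I'll measure it, and back the arm away along -y and up.

```bash
cat > hd.py <<'E'
from h import *
box=(.5021,.0458,-.2077)
def tob(w):
    c,s=np.cos(box[2]),np.sin(box[2]);d=w[:2]-np.array(box[:2]);return np.array([c*d[0]+s*d[1],-s*d[0]+c*d[1]])
E
python3 - <<'E'
from hd import *
for nm,uv in(("hub",(362,250)),("tip",(454,245)),("ghub",(334,392)),("gtip",(427,405))):
    q=tob(back("top",np.array(uv)/3.6+[170,140]-.4,.081));print(nm,q.round(4))
p=tob(robot.read_state()["position"]);print(p)
piv=np.array([.04,-.04])
def fp(th,r=.05,m=0,H=.011):
    d=np.array([np.sin(th),-np.cos(th)]);n=np.array([np.cos(th),np.sin(th)])
    return piv+r*d-(.007+H*(abs(n).sum())+m)*n
for th,m in[(.22,.012)]+[(t,0) for t in(.22,.4,.6,.8,1.0,1.2,1.4,1.571)]+[(1.571,-.004)]:
    q=fp(th,m=m);print(th,q.round(4),b2w(box,[[*q,0]])[0][:2].round(4))
E
```

```text
hub [ 0.0429 -0.0394]
tip [ 0.0607 -0.1118]
ghub [-0.0732 -0.0382]
gtip [-0.0696 -0.1131]
[-0.00123252  0.06602604]
0.22 [ 0.0196 -0.0958] [ 0.5015 -0.052 ]
0.22 [ 0.0313 -0.0932] [ 0.5135 -0.0518]
0.4 [ 0.0397 -0.0944] [ 0.5215 -0.0548]
0.6 [ 0.0498 -0.0939] [ 0.5315 -0.0563]
0.8 [ 0.0602 -0.091 ] [ 0.5422 -0.0557]
1.0 [ 0.0701 -0.0857] [ 0.553  -0.0525]
1.2 [ 0.0789 -0.0779] [ 0.5632 -0.0467]
1.4 [ 0.0859 -0.0679] [ 0.5722 -0.0384]
1.571 [ 0.09  -0.058] [ 0.5782 -0.0295]
1.571 [ 0.09  -0.054] [ 0.579  -0.0256]
```

Call:
step_arm([
  [[1, -0.05, -0.25, 0, 0, 0, 0], [1, -0.08, -0.4, 0, 0, 0, 0], [1, 0, 0, 0.5, 0, 0, 0], [1, 0, 0, 0.5, 0, 0, 0], [1, 0, -0.2, 0, 0, 0, 0], [1, 0, -0.4, 0, 0, 0, 0], [1, 0, -0.5, 0, 0, 0, 0], [1, 0, 0, 0, 0, 0, 0]],
])

```text
clock: 10.3
position: [0.51, 0.0416, 0.1656]
tcp_rot: [-3.141, -0.001, 2.93]
force: [-0.1, 0.0, -0.0]
width: 0.002
```

Call:
step_arm([
  [[1, -0.08, -0.6, 0, 0, 0, 0], [1, -0.08, -0.6, 0, 0, 0, 0], [1, -0.08, -0.6, 0, 0, 0, 0], [1, -0.08, -0.54, 0, 0, 0, 0], [1, 0, 0, 0, 0, 0, 0], [1, 0, 0, -0.4, 0, 0, 0], [1, 0, 0, -0.4, 0, 0, 0], [1, 0, 0, -0.3, 0, 0, 0]],
])

```text
clock: 11.3
position: [0.4971, -0.0488, 0.1205]
tcp_rot: [-3.141, -0.002, 2.935]
force: [0.8, -0.5, 0.4]
width: -0.003
```

Run:
```python
from h import *
snap("scene","s4.png",(150,60,220,190),3.6)
```

```text
(no output)
```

View pics/s4.png

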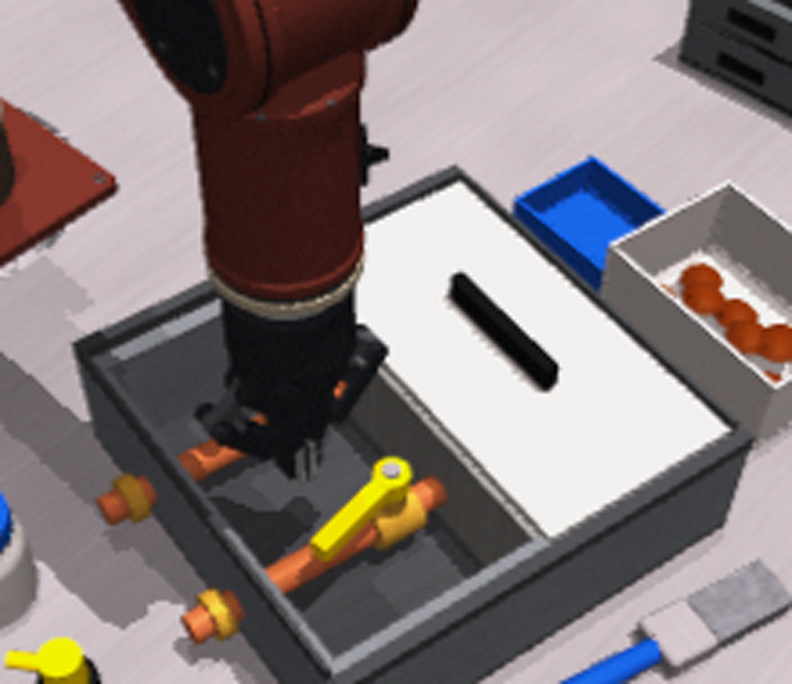

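The cover lies flat over the deck with its ridge at crop (505,330), and the fingertip hangs clear beside the yellow handle. I'll lower it and approach.

Call:
step_arm([
  [[1, 0, 0, -0.3, 0, 0, 0], [1, 0, 0, -0.3, 0, 0, 0], [1, 0, -0.05, -0.2, 0, 0, 0], [1, 0.1, 0, 0, 0, 0, 0], [1, 0.12, 0, 0, 0, 0, 0], [1, 0.12, 0, 0, 0, 0, 0], [1, 0.1, 0, 0, 0, 0, 0], [1, 0.1, 0, 0, 0, 0, 0]],
])

```text
clock: 12.35
position: [0.519, -0.0514, 0.0902]
tcp_rot: [-3.141, -0.001, 2.934]
force: [-5.3, 0.5, 2.5]
width: 0.001
```

Call:
step_arm([
  [[1, 0.06, -0.08, -0.05, 0, 0, 0], [1, 0.15, -0.02, 0, 0, 0, 0], [1, 0.15, -0.01, 0, 0, 0, 0], [1, 0.15, 0.01, 0, 0, 0, 0], [1, 0.15, 0.02, 0, 0, 0, 0], [1, 0.15, 0.04, 0, 0, 0, 0], [1, 0.15, 0.06, 0, 0, 0, 0], [1, 0.1, 0.05, 0, 0, 0, 0]],
])

```text
clock: 13.35
position: [0.561, -0.0493, 0.0876]
tcp_rot: [-3.141, -0.002, 2.933]
force: [-5.3, -0.9, 0.8]
width: -0.002
```

Run:
```python
from hd import *
snap("scene","s5.png",(150,60,220,190),3.6)
print(tob(robot.read_state()["position"]))
```

```text
[ 0.07775723 -0.08033176]
```

View pics/s5.png

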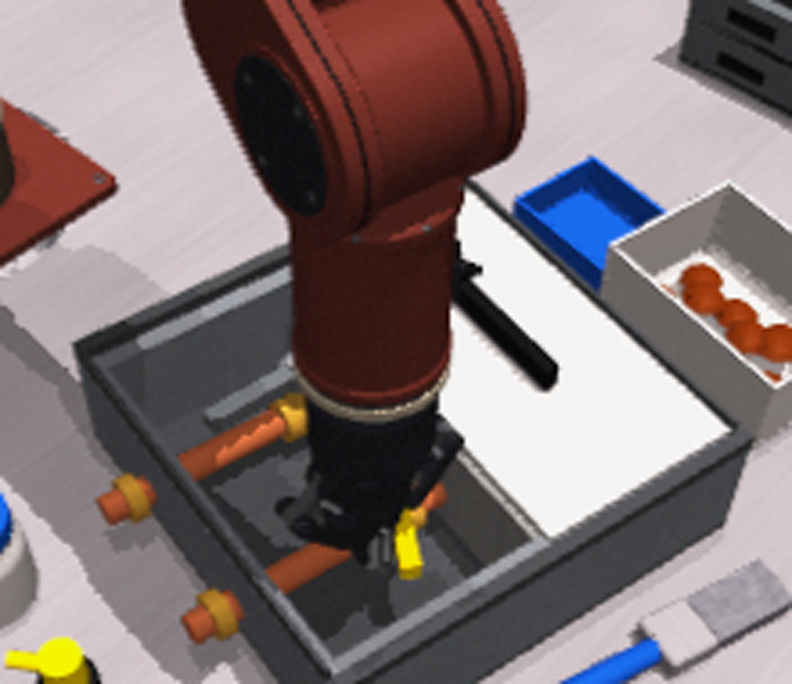

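The handle has followed round to about 1.15 rad. I'll continue along the arc.

Call:
step_arm([
  [[1, 0.1, 0.09, 0, 0, 0, 0], [1, 0.1, 0.09, 0, 0, 0, 0], [1, 0.08, 0.09, 0, 0, 0, 0], [1, 0.06, 0.09, 0, 0, 0, 0], [1, 0.05, 0.08, 0, 0, 0, 0], [1, 0.03, 0.08, 0, 0, 0, 0], [1, 0.02, 0.08, 0, 0, 0, 0], [1, 0, 0, 0, 0, 0, 0]],
])

```text
clock: 14.4
position: [0.5777, -0.0304, 0.0882]
tcp_rot: [-3.135, -0.001, 2.929]
force: [-11.0, -18.9, 5.3]
width: -0.001
```

Run:
```python
from hd import *
print(tob(robot.read_state()["position"]))
```

```text
[ 0.08970205 -0.05897211]
```

The force is about 22 N, against roughly 4 N for handle friction, so this is the stop. I'll press slightly more, hold, then back off and rise.

Call:
step_arm([
  [[1, 0.01, 0.06, 0, 0, 0, 0], [1, 0, 0, 0, 0, 0, 0], [1, 0, 0, 0, 0, 0, 0], [1, 0, 0, 0, 0, 0, 0], [1, 0, 0, 0, 0, 0, 0], [1, 0, 0, 0, 0, 0, 0], [1, 0, 0, 0, 0, 0, 0], [1, 0, 0, 0, 0, 0, 0]],
])

```text
clock: 15.4
position: [0.5777, -0.0302, 0.0882]
tcp_rot: [-3.133, -0.001, 2.927]
force: [-11.0, -25.1, 5.8]
width: -0.003
```

Call:
step_arm([
  [[1, -0.04, -0.2, 0, 0, 0, 0], [1, -0.06, -0.3, 0, 0, 0, 0], [1, -0.05, -0.25, 0, 0, 0, 0], [1, 0, 0, 0.3, 0, 0, 0], [1, 0, 0, 0.6, 0, 0, 0], [1, 0, 0, 0.8, 0, 0, 0], [1, 0, 0, 0.9, 0, 0, 0], [1, 0, 0, 0.9, 0, 0, 0]],
])

```text
clock: 16.4
position: [0.5739, -0.0516, 0.2305]
tcp_rot: [3.141, 0.001, 2.934]
force: [-0.7, -0.5, 0.6]
width: -0.002
```

Call:
step_arm([
  [[1, 0, 0.5, 0.6, 0, 0, 0], [1, 0, 1, 0, 0, 0, 0], [1, 0, 1, 0, 0, 0, 0], [1, 0, 1, 0, 0, 0, 0], [1, 0, 1, 0, 0, 0, 0], [1, 0, 1, 0, 0, 0, 0], [1, 0, 1, 0, 0, 0, 0], [1, 0, 1, 0, 0, 0, 0]],
])

```text
clock: 17.4
position: [0.5735, 0.2498, 0.2535]
tcp_rot: [3.14, 0.001, 2.934]
force: [-0.0, 0.9, -0.0]
width: 0.001
```

Run:
```python
from hd import *
snap("top","t6.png",(170,140,200,160),3.6)
snap("scene","s6.png",(150,60,220,190),3.6)
```

```text
(no output)
```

View pics/t6.png

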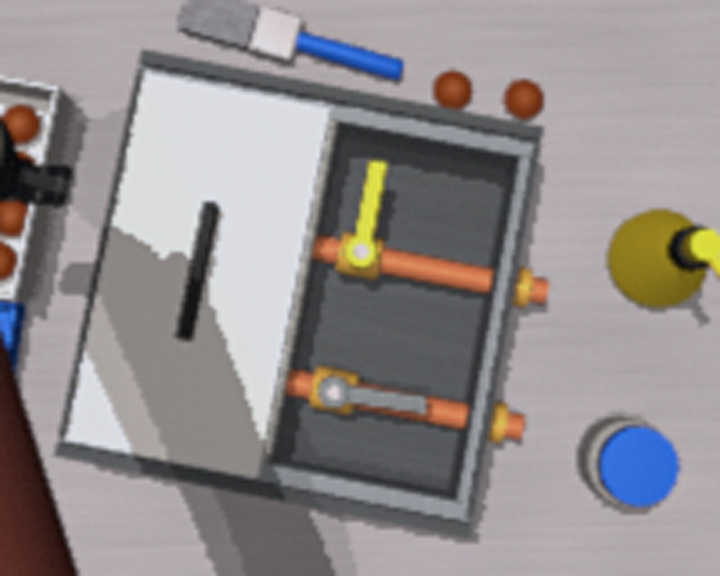

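View pics/s6.png

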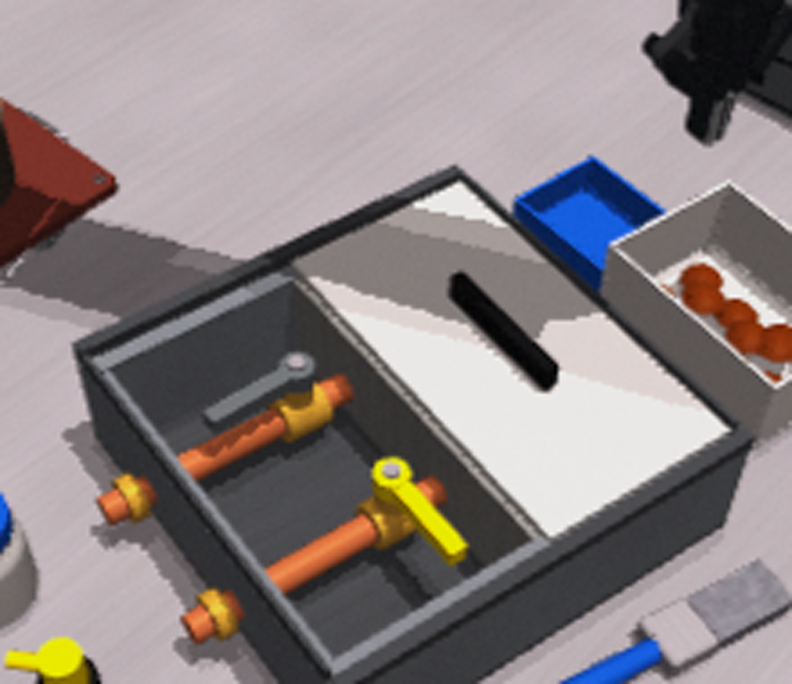

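The handle now points to box +x, hub (362,252) to tip (378,163). The grey handle and the loose items look unchanged. I'll check the numbers.

Run:
```python
from hd import *
f=lambda uv,z:tob(back("top",np.array(uv)/3.6+[170,140]-.4,z))
h,t=f((362,252),.081),f((378,163),.081);d=t-h;print(h,t,"yellow",np.arctan2(d[0],-d[1]))
h,t=f((334,392),.081),f((427,405),.081);d=t-h;print("grey",np.arctan2(d[0],-d[1]))
print("ridge",f((212,205),.117),f((184,337),.117))
a=cv2.imread("pics/raw_s3.png");
b=cv2.imread("pics/top0.png").astype(int);c=cv2.imread("pics/raw_t6.png").astype(int)
d=abs(b-c).max(2)
for n,(x0,y0,x1,y1) in dict(spray=(335,195,375,230),jar=(330,255,362,285),brush=(215,135,285,163),fruit=(288,157,324,175)).items(): print(n,(d[y0:y1,x0:x1]>40).sum())
b=cv2.imread("pics/scene0.png").astype(int);c=cv2.imread("pics/raw_s6.png").astype(int);d=abs(b-c).max(2)
print("dish/tub scene",(d[103:178,294:400]>60).sum())
s=robot.read_state();print(s["force"],abs(s["qvel"]).max())
```

```text
[ 0.04131033 -0.03965954] [ 0.11514114 -0.03918719] yellow 1.577193971131724
grey 0.047982796791688105
ridge [0.0530131  0.08300809] [-0.05207331  0.08433756]
spray 1
jar 11
brush 22
fruit 0
dish/tub scene 1224
[-0.70860277  0.59675881 -0.00946479] 0.05256138256482389
```

Run:
```python
from h import *
print(robot.job_done())
```

```text
the job is handed in; nothing more can be done
None
```

The cover is fully aside, the yellow rinse valve is shut at its stop, and the job is handed in at about 17.5 s with the arm clear.

- **Cover:** I pushed it by the -y side of its ridge with the outside of the shut fingers until the force rose sharply at about 18 N. In the final pictures the ridge is at box y ≈ +83 to +84 mm, lying flat over the deck.
- **Yellow handle:** I swept it round until it pressed on its stop at about 25 N, then backed off. It measures about 1.58 rad, against 1.571 rad for fully shut.
- **Grey handle:** it measures about 0.05 rad, so it was left open as found.
- **Spray, jar, brush and fruit:** comparing pictures from before and after shows no change.
- **Dish and tub:** the same comparison flagged 1224 changed pixels here. I put that down to the arm and its shadow being in the picture. By eye, their corners line up with the first picture, but I did not measure them further.

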